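# Lock the tube turntable

## Robot

A 6-joint arm with a two-finger parallel gripper is mounted at the origin on a cart in front of the work surface, level with it; the furniture and walls round the work are solid. World frame = base frame: x ahead of the robot, y to its left, z up, the work surface at z = 0. Lengths are in m, angles in rad, forces in N, time in s.
With the tool pointing down it reaches from about 0.375 to 0.9 m from the base axis. Payload 3.1 kg.
Tool frame: the origin (TCP) lies midway between the tips of the shut fingers; the grasp point (between the pads) lies 19 mm behind it; z points along the fingers, y is the direction in which the jaws open and shut (so a half turn about z gives the same grasp; the last joint's range is limited). The gripper opens to 85 mm and grips with 20 to 120 N. Pads are 22 mm wide; open, the fingers measure 114 mm over their backs; the gripper's body (76 mm by 85 mm) begins 54 mm behind the grasp point. The pads swing forward as they close: fully open they stand 13 mm farther back than shut.
Start: joints at [-1.391, 0.527, 1.433, -0, 1.181, -0.178], TCP at [0.219, -0.585, 0.231] pointing down, gripper open.
Joint ranges: [-3.08, 3.08], [-0.75, 2.2], [0.22, 2.44], [-1.43, 4.57], [0, 2.65], [-2.85, 2.85]. Speed limits (rad/s): [2.79, 2.79, 3.14, 3.14, 3.14, 3.14].

## Interface

Orientations are given as a unit quaternion [x, y, z, w].
In Python, from station import manip gives the robot as it stands.
- The arm moves only by the tool play_rows, never from a script. Its argument "increments" is a list of rows, each a list of 3 entries, a list of its own where there are three numbers: the shift along the tool's x, y, z in m, then the turn, a rotation vector about the tool's x, y, z in rad, then the opening, from 0 (shut) to 1 (fully open). A call has 1 to 10 rows; each row is the pose to reach, as a shift and turn from the pose commanded when the call began, along the tool's axes at that moment; what a row does not reach only later rows make up. A row lasts 1/10 s, in which the tool goes at most 50 mm and 8.59 degrees, less where a joint would pass 70% of its speed; a pose out of reach is approached as far as the arm can. A call with a gripper value outside its range is refused whole. The fingers move at their own pace and stop on an object; "force" is the grip in N (left out, the last holds). Time passes only in rows, so rows that repeat a pose let the fingers close. It gives the time, the measured TCP pose, the force and the opening at its end, in the units of the state.
- manip.sense(): the state, without advancing time (a new reading comes with each control period).
- manip.snapshot(name): name is "scene" or "top" or "wrist"; returns (picture, depth): 384x512x3 uint8, red, green, blue; 384x512 float32, m along the optical axis (not along the pixel's ray), 0 where there is no reading.
- manip.camera_model(name): a dict with "camera_matrix" (3x3 intrinsics, pixels), "R" (3x3) and "t" (3): a world point X has camera coordinates R X + t. Camera axes: x right, y down, z forward; pixel columns grow to the right and rows downward; lengths in m; the calibration is good to about 2 mm. A picture is of the moment at which its call begins: read the wrist's pose just before it. camera_model takes no time and is no camera call; for the wrist camera it gives the pose at the moment of the call.
- manip.sign_off(): hands the job in, once; it reports no verdict.
Trained networks look in the newest picture that a camera, given by its name, has taken for a name from the list of things; names that differ only in an ending like _2 or _b are one class to them, and where a whole thing is asked for, a point or a joint stands for the part that bears it (a point fixed in the world has none). Each returns a list of dicts, best first, with "p" (0 to 1); they miss things now and then, are a little off and sometimes report something else, mostly with a low value. They report only what shows in the picture. A call takes as long as a camera call.
- manip.regions_of(camera, thing): "region" (384x512 bool, what is visible of it) and "rect" ([left, top, width, height] in pixels, round what is visible of it).
The state is a dict: "t": time; "q": joint angles; "qd": joint speeds; "tau": joint torques, N m; "tcp_pos": TCP position; "tool_rot": TCP orientation; "force": force on the tool from outside, world axes, zero at the start; "ft_torque": the same for the moment, N m; "finger_gap": opening from 0.0 (shut) to 1.0 (fully open).
Only numpy, scipy, OpenCV 4.12 (cv2) and the standard library are available. Lean on these libraries where they do the work, as an engineer would, in place of code of your own. Each camera call takes 0.05 s, during which the arm holds its last target.

## Task

Lock the small tube turntable on the bench: push the upright post on its round rotor sideways until the slot across the rotor lines up with the locking bar (either way round), then push the bar by its tab through the slot until it stops, fully home in the keeper behind. Do not force the bar against the rotor while the slot is out of line. Lift nothing, and leave the vial, the bung and the round filter box standing by it where they are.

Things in the scene. Friction and masses are not known exactly. Their poses are not given: they have to be found in the camera images.
- turntable_base: fixed grey base plate 252 x 90 mm, its top 10 mm above the worktop. Origin on the worktop under the rotor axis; x is the direction in which the bar is pushed, z up; the plate reaches from x = -185 to +67 mm. Two low aluminium rails (tops at 28 mm above the worktop, 33 mm wide over both) guide the bar from x = -178 to -44 mm; an aluminium keeper bridge (top at 29 mm) stands at x = 43 to 63 mm.
- rotor (a joint): turning angle (rad) of the white rotor, a disc of 72 mm diameter on a vertical axis, top 30 mm above the worktop; grows counter-clockwise seen from above; 0 or +-3.14: its slot is in line with the bar. Stiff with friction (about 0.05 N m), stays where it is left, and can be turned either way for well over half a turn.
- slot (a point): centre of the rotor's top face, on its axis, 30 mm above the worktop. Its x axis runs along the slot, which is 14 mm wide, open at the top, goes straight across the whole disc and has flared mouths (22 mm wide at the rim): the bar's tapered nose enters within about 0.2 rad of true and then centres the rotor.
- post_top (a point): centre of the top of the upright round black post on the rotor, 14 mm diameter, rising 29 mm above the rotor's top (its top is 59 mm above the worktop), 26 mm from the rotor axis along the +y axis of point slot, square to the slot.
- lock_bar (a joint): travel (m) of the steel locking bar along the base's +x: 0 fully drawn back, 0.108 fully home against its stop, with its nose in the keeper. The bar is 10 mm wide; it meets the rotor's rim at about 0.014 if the slot is out of line. Slides with about 1.5 N friction and stays where it is left; it cannot leave its guide.
- push_face (a point): centre of the rear face (the face to push, towards the base's +x) of the upright steel tab at the rear end of the bar; the tab is 34 mm wide, 8 mm thick, from 30 to 60 mm above the worktop, this point at 45 mm. It moves with the bar, and is at x = -164 mm of the base when the bar is drawn back, -56 mm when home.
- nose (a point): tip of the bar's tapered nose (4 mm wide at the tip, 10 mm wide 16 mm behind it), 18 mm above the worktop; 50 mm before the rotor axis when drawn back, 58 mm past it when home.
- filter_box: loose round filter-paper box, white lid and blue base, 73 mm diameter, 23 mm high, standing beside the base; origin at the centre of its underside. A bystander.
- vial_2: loose clear screw vial with a white cap, 30 mm diameter, 58 mm high, standing beside the base; origin at the centre of its underside. A bystander.
- bung_2: loose brown bung, 38 mm diameter, 26 mm high, standing beside the base; origin at the centre of its underside. A bystander.

How it is judged:
By the outcome, as a careful person would: the job done as asked, in the order asked, and still so for the second after the job is handed in, with the robot touching nothing.
It also fails if it takes over 51 s, if anything falls off the work surface, if the arm or the gripper's body presses on something with over 40 N, if the wrist force passes 120 N, or if a joint passes its speed limit or range.

## Working session

There is one attempt and no reset: what is moved stays moved. The work goes in short steps, Python scripts to look and compute and a tool call to move; the robot and the scene stay as the last step left them, time stands still between calls to the robot, and variables do not carry over. Pictures are saved under pics/ and viewed, and the job is handed in when it is done.

Besides the shell and the picture viewer there is one more tool, called after ">>>" as a command line: name --argument value ..., lists and objects as JSON in quotes. play_rows: Moves the arm, as the interface text tells. Its arguments: {"type":"object","properties":{"increments":{"type":"array"},"force":{"type":"number"}},"required":["increments"]}

```bash
mkdir -p pics; ls; python3 - <<'E'
from station import manip
import cv2,numpy as np
s=manip.sense();print(s)
for n in("scene","top"):
    p,d=manip.snapshot(n);cv2.imwrite(f"pics/{n}0.png",p[:,:,::-1]);np.save(f"pics/{n}0.npy",d)
    m=manip.camera_model(n);print(n,m)
    for th in("rotor","lock_bar","turntable_base","filter_box","vial_2","bung_2","post_top","push_face"):
        r=manip.regions_of(n,th);print(th,[(round(float(a["p"]),2),a["rect"]) for a in r[:3]])
E
```

```text
pics
{'t': 0.0, 'q': array([-1.39148576e+00,  5.28475030e-01,  1.43392394e+00,  3.27391051e-05,
        1.18138353e+00, -1.78501880e-01]), 'qd': array([ 6.56107155e-04,  1.78874386e-03,  1.73906906e-04,  5.28412625e-04,
       -4.41889353e-04,  7.16227243e-05]), 'tau': array([ 4.26637971e-04, -4.42348516e+01, -1.78026778e+01, -1.21793842e-04,
        8.56889295e-03, -9.62440538e-06]), 'tcp_pos': array([ 0.21879551, -0.58468085,  0.23032129]), 'tool_rot': array([ 9.84039442e-01,  1.77947121e-01,  1.46944612e-05, -1.09492993e-03]), 'force': array([-0.30206505,  0.20450806, -0.4043481 ]), 'ft_torque': array([-0.00340772, -0.01067476, -0.0349109 ]), 'finger_gap': 0.9997150812162273}
scene {'camera_matrix': array([[449.07064167,   0.        , 252.87624173],
       [  0.        , 449.07064167, 195.32936936],
       [  0.        ,   0.        ,   1.        ]]), 'R': array([[ 0.14600233,  0.9891009 ,  0.01904519],
       [ 0.6769198 , -0.08584483, -0.73103369],
       [-0.72143115,  0.11962469, -0.68207553]]), 't': array([-0.16992939, -0.34411173,  1.30491629])}
rotor [(0.6, [277.6, 193.7, 3
[... 498 characters left out ...]
.        , 355.28118243, 192.93039082],
       [  0.        ,   0.        ,   1.        ]]), 'R': array([[ 0.00172409, -0.99997951,  0.00616472],
       [-0.98323329, -0.00281926, -0.18233031],
       [ 0.18234396, -0.00574701, -0.98321801]]), 't': array([0.08096946, 0.58557567, 0.79908575])}
rotor [(0.72, [214.0, 170.9, 30.7, 26.6])]
lock_bar [(0.76, [246.4, 196.4, 40.9, 21.5])]
turntable_base [(0.75, [201.0, 161.1, 98.5, 75.4])]
filter_box [(0.61, [230.1, 232.4, 32.1, 31.3])]
vial_2 []
bung_2 [(0.59, [193.9, 216.9, 9.3, 11.9]), (0.25, [262.2, 146.4, 10.9, 16.0])]
post_top [(0.81, [214.0, 166.6, 29.3, 33.2])]
push_face [(0.73, [243.4, 192.9, 41.3, 25.2]), (0.73, [233.2, 233.9, 32.8, 29.7])]
```

```bash
python3 - <<'E'
import cv2
a=cv2.imread("pics/scene0.png")[140:290,170:370];cv2.imwrite("pics/sc_c.png",cv2.resize(a,None,fx=4,fy=4,interpolation=cv2.INTER_CUBIC))
a=cv2.imread("pics/top0.png")[135:285,170:330];cv2.imwrite("pics/tp_c.png",cv2.resize(a,None,fx=4,fy=4,interpolation=cv2.INTER_CUBIC))
E
```

```text
(no output)
```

View pics/sc_c.png

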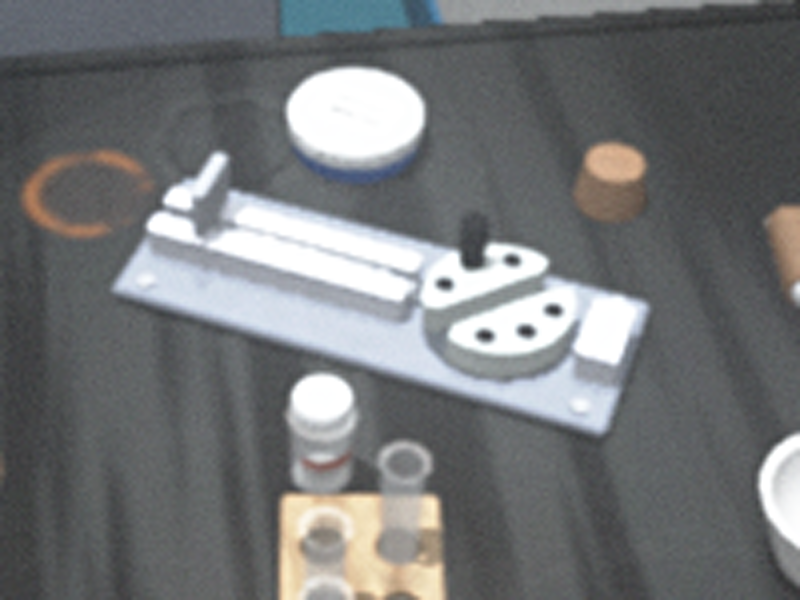

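View pics/tp_c.png

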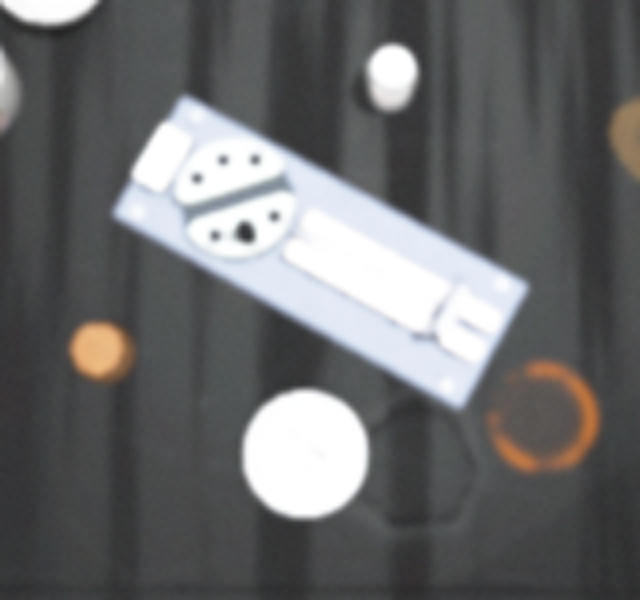

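View pics/scene0.png

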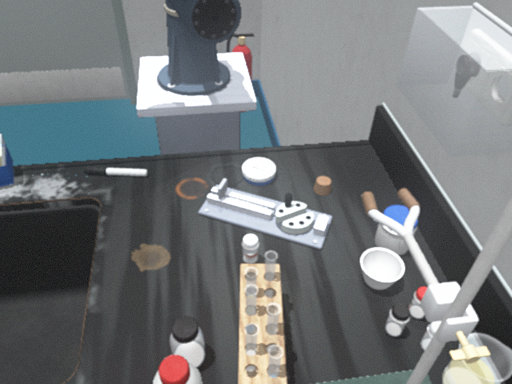

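The scene shows the base, with the bar drawn back, the tab at about (222,188) and the post at about (288,200). The box and bung are on the robot side and the vial on the far side. In the top crop the slot is tilted against the bar, and the post is on the robot side at about (245,232) in that crop. Next I compute the geometry.

```bash
cat > h.py <<'E'
import numpy as np,cv2
from station import manip
def ray(n,px,z,m=None):
    m=m or manip.camera_model(n);K,R,t=m["camera_matrix"],m["R"],m["t"]
    d=R.T@np.linalg.inv(K)@np.array([px[0],px[1],1.]);c=-R.T@t
    return c+d*(z-c[2])/d[2]
def proj(n,X,m=None):
    m=m or manip.camera_model(n);c=m["R"]@np.asarray(X)+m["t"];p=m["camera_matrix"]@c;return p[:2]/p[2]
def crop(n,x,y):
    return (x/4+(170), y/4+(140 if n=="scene" else 135))
def R2(th): return np.array([[np.cos(th),-np.sin(th)],[np.sin(th),np.cos(th)]])
E
python3 - <<'E'
from h import *
from scipy.optimize import least_squares
ct=[(183,97),(527,287),(462,410),(113,213)]
cs=[(604,434),(113,290),(178,183),(650,300)]
loc=[(67,-45),(-185,-45),(-185,45),(67,45)]
# top image: left = +y world, up=+x
obs=[("top",crop("top",*c)) for c in ct]+[("scene",crop("scene",*c)) for c in cs]
for (n,p) in obs: print(n,ray(n,p,.01).round(4))
ms={n:manip.camera_model(n) for n in("top","scene")}
def X(p,l,z):
    return np.r_[p[:2]+R2(p[2])@(np.array(l)/1000),z]
def f(p,sel):
    return np.concatenate([proj(n,X(p,l,.01),ms[n])-o for (n,o),l in zip(obs,loc+loc) if n in sel])
for sel in(("top",),("scene",),("top","scene")):
  best=min((least_squares(f,[.5,0,a],args=(sel,)) for a in (0,1.5,3,-1.5)),key=lambda r:r.cost)
  print(sel,best.x,best.cost,best.fun.round(1))
# slot, post
p=best.x
for n,pts in (("top",[(185,212),(290,180)]),("scene",[(440,325),(550,280)])):
    a,b=[ray(n,crop(n,*q),.03) for q in pts];d=a-b;print("slot",n,a,b,"ang rel",(np.arctan2(d[1],d[0])-p[2])%np.pi)
for n,q in (("top",(246,228)),("scene",(475,222))):
    P=ray(n,crop(n,*q),.059);l=R2(-p[2])@(P[:2]-p[:2]);print("post",n,P,l,np.arctan2(l[1],l[0])-np.pi/2)
for n,th in(("top","filter_box"),("scene","filter_box")): 
    pass
for nm,n,q,z in(("box","top",(305,455),.023),("box","scene",(356,112),.023),("bung","top",(99,350),.026),("bung","scene",(615,160),.026),("vial","top",(392,68),.058),("vial","scene",(323,395),.058)):
    P=ray(n,crop(n,*q),z);print(nm,P, R2(-p[2])@(P[:2]-p[:2]))
P=ray("scene",crop("scene",213,165),.058);print("tab",P,R2(-p[2])@(P[:2]-p[:2]))
E
```

```text
top [0.6811 0.1965 0.01  ]
top [ 0.5585 -0.0221  0.01  ]
top [0.4818 0.0196 0.01  ]
top [0.6051 0.2389 0.01  ]
scene [0.6884 0.1965 0.01  ]
scene [ 0.5666 -0.0211  0.01  ]
scene [0.4916 0.0174 0.01  ]
scene [0.6073 0.2413 0.01  ]
('top',) [0.61049749 0.15968758 1.06015558] 0.7432131178198691 [ 0.2 -0.5  0.6 -0.3 -0.3  0.4 -0.5  0.4]
('scene',) [0.61622675 0.16045525 1.07568359] 2.129344253838178 [ 0.7 -0.4 -1.3  0.6  0.7 -1.  -0.1  0.5]
('top', 'scene') [0.61322305 0.16027701 1.0667965 ] 9.72982353079719 [-0.2 -1.5  0.5 -1.9 -0.2 -1.1 -0.7 -0.4 -0.1 -1.4 -1.3 -1.1  1.  -2.3
 -0.5 -0.4]
slot top [0.6018459  0.19100095 0.03      ] [0.62229581 0.12635145 0.03      ] ang rel 0.810360808039762
slot scene [0.6293659  0.12998154 0.03      ] [0.60662165 0.18859429 0.03      ] ang rel 0.8741558987803115
post top [0.58644383 0.15093785 0.059     ] [-0.02111045  0.01893926] 0.8395574857905537
post scene [0.59187643 0.15242555 0.059     ] [-0.01718416  0.01490062] 0.8564503781395816
box [0.45377396 0.11576612 0.023     ] [-0.11597936  0.11812713]
box [0.46071177 0.11673731 0.023     ] [-0.11177844  0.11252101]
bung [0.5167116  0.24178607 0.026     ] [0.02476559 0.12387434]
bung [0.51999646 0.2447428  0.026     ] [0.02894104 0.12242583]
vial [0.68618825 0.06364194 0.058     ] [-0.04938205 -0.1105607 ]
vial [0.68999578 0.0651224  0.058     ] [-0.04624689 -0.11317984]
tab [0.53421673 0.03287403 0.058     ] [-0.1497161   0.00765555]
```

>>> play_rows --increments '[[[0.03,-0.027,0],[0,0,-0.04],0],[[0.06,-0.054,0],[0,0,-0.08],0],[[0.09,-0.081,0],[0,0,-0.12],0],[[0.12,-0.108,0],[0,0,-0.16],0],[[0.15,-0.135,0],[0,0,-0.2],0],[[0.18,-0.162,0],[0,0,-0.24],0],[[0.21,-0.19,0],[0,0,-0.28],0],[[0.24,-0.217,0],[0,0,-0.32],0],[[0.27,-0.244,0],[0,0,-0.36],0],[[0.3,-0.27,0],[0,0,-0.36],0]]' --force 60

```text
t: 1.9
tcp_pos: [0.4059, -0.226, 0.2316]
tool_rot: [0.936, 0.351, 0.0, 0.0]
force: [0.8, 0.4, 0.4]
finger_gap: -0.002
```

```bash
cat >> h.py <<'E'
from scipy.spatial.transform import Rotation as Ro
def to(target,yaw,s=None):
    """tool increments to reach world target with tool x at world yaw, tool down"""
    s=s or manip.sense();R=Ro.from_quat(s["tool_rot"])
    T=Ro.from_matrix(np.array([[np.cos(yaw),np.sin(yaw),0],[np.sin(yaw),-np.cos(yaw),0],[0,0,-1]]).T.T)
    return (R.inv().apply(np.array(target)-s["tcp_pos"])).round(4),(R.inv()*T).as_rotvec().round(4)
E
python3 - <<'E'
from h import *
s=manip.sense();print(s["t"],s["tcp_pos"],s["q"],s["finger_gap"],s["force"])
print(to((.56,.09,.23),1.067))
E
```

```text
1.9 [ 0.40594371 -0.22598102  0.23160468] [-7.49240121e-01  3.12051758e-01  1.82155400e+00  6.53427816e-05
  1.00724843e+00  1.03301374e-01] -0.002026231258432715 [0.77056332 0.38784526 0.44995206]
(array([ 0.3239, -0.1366,  0.0015]), array([ 0.0007, -0.    , -0.3488]))
```

>>> play_rows --increments '[[[0.036,-0.015,0],[0,0,-0.04],0],[[0.072,-0.03,0],[0,0,-0.08],0],[[0.108,-0.046,0],[0,0,-0.12],0],[[0.144,-0.061,0],[0,0,-0.16],0],[[0.18,-0.076,0],[0,0,-0.2],0],[[0.216,-0.091,0],[0,0,-0.24],0],[[0.252,-0.106,0],[0,0,-0.28],0],[[0.288,-0.121,0],[0,0,-0.32],0],[[0.324,-0.137,0],[0,0,-0.349],0],[[0.324,-0.137,0],[0,0,-0.349],0]]'

```text
t: 2.9
tcp_pos: [0.5612, 0.0928, 0.2316]
tool_rot: [0.86, 0.511, 0.002, 0.0]
force: [0.3, -0.0, -0.6]
finger_gap: 0.001
```

```bash
python3 - <<'E'
from h import *
s=manip.sense();print(s["t"],s["tcp_pos"],s["q"],s["force"])
m=manip.camera_model("wrist");print(m)
p,d=manip.snapshot("wrist");cv2.imwrite("pics/w1.png",p[:,:,::-1]);np.save("pics/w1.npy",d)
import pickle;pickle.dump(m,open("w1.pkl","wb"))
E
```

```text
2.9 [0.56122393 0.09284896 0.23157441] [-0.03326605  0.45025968  1.57784157  0.00174489  1.11060807  0.46473171] [ 0.26247909 -0.00439158 -0.56837447]
{'camera_matrix': array([[337.95618106,   0.        , 258.30462456],
       [  0.        , 337.95618106, 190.33680818],
       [  0.        ,   0.        ,   1.        ]]), 'R': array([[ 0.87818237, -0.47831746,  0.002851  ],
       [-0.4543725 , -0.83232768,  0.31745276],
       [-0.14947023, -0.28007683, -0.9482698 ]]), 't': array([-0.44842555,  0.29207065,  0.4908036 ])}
```

View pics/w1.png

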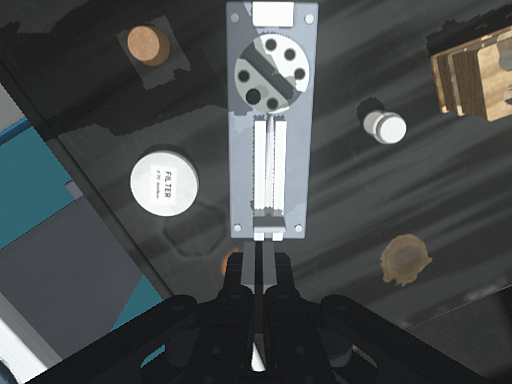

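The wrist view shows the whole base: rotor at about (272,73), post at about (253,97), tab at about (268,222). I zoom in to measure it.

```bash
python3 - <<'E'
import cv2
a=cv2.imread("pics/w1.png")[0:125,200:340];cv2.imwrite("pics/w1a.png",cv2.resize(a,None,fx=4.5,fy=4.5,interpolation=cv2.INTER_CUBIC))
a=cv2.imread("pics/w1.png")[120:250,200:340];cv2.imwrite("pics/w1b.png",cv2.resize(a,None,fx=4.5,fy=4.5,interpolation=cv2.INTER_CUBIC))
E
```

```text
(no output)
```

View pics/w1a.png

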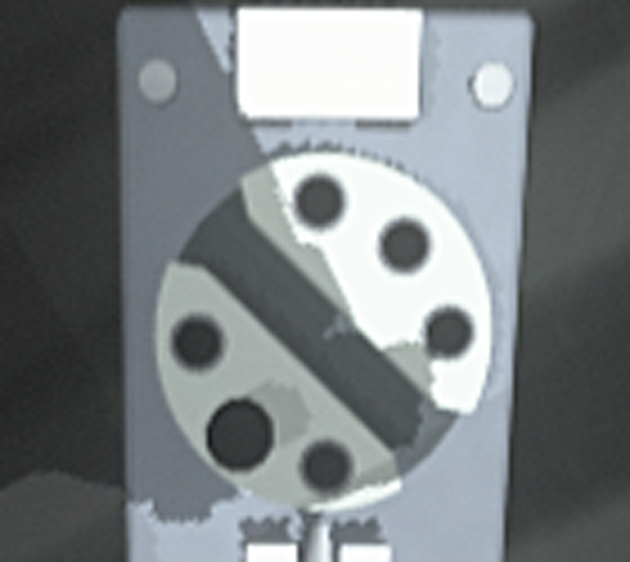

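View pics/w1b.png

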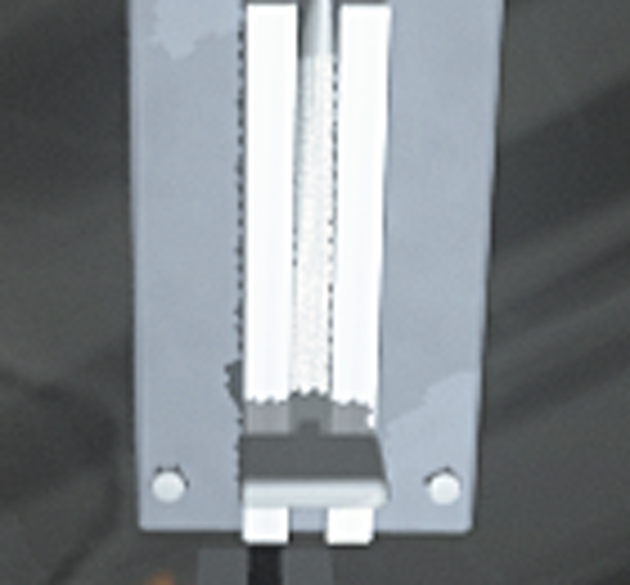

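```bash
python3 - <<'E'
from h import *
import pickle
from scipy.optimize import least_squares
m=pickle.load(open("w1.pkl","rb"))
def c(x,y,o=0): return np.array([(x+.5)/4.5-.5+200,(y+.5)/4.5-.5+o])
obs=[((67,45,10),c(118,8)),((67,-45,10),c(532,12)),((-185,45,10),c(141,530,120)),((-185,-45,10),c(470,533,120)),((0,0,30),c(323,330)),
((-44,16.5,28),c(246,545)),((-44,-16.5,28),c(391,545)),((43,20,29),c(240,118)),((43,-20,29),c(420,120)),((-160,0,60),c(314,484,120))]
def X(p,l):return np.r_[p[:2]+R2(p[2])@(np.array(l[:2])/1000),l[2]/1000]
use=[o for i,o in enumerate(obs) if i not in (7,8,9)]
f=lambda p:np.concatenate([proj(0,X(p,l),m)-o for l,o in use])
r=least_squares(f,[.613,.16,1.067],loss="soft_l1");p=r.x;print(p,f(p).round(1))
loc=lambda q,z:R2(-p[2])@(ray(0,q,z,m)[:2]-p[:2])
print("tab top rear edge",loc(c(245,505,120),.06),loc(c(385,505,120),.06),"front",loc(c(245,482,120),.06))
l=loc(c(240,434),.059);print("post",l,np.hypot(*l),np.arctan2(l[1],l[0])-np.pi/2)
a,b=loc(c(205,270),.03),loc(c(395,460),.03);d=b-a
a2,b2=loc(c(245,200),.03),loc(c(430,380),.03);d2=b2-a2
print("slot",np.arctan2(d[1],d[0])%np.pi,np.arctan2(d2[1],d2[0])%np.pi)
for n,q,z in(("box",(164,183),.023),("bung",(145,44),.026),("vial",(391,129),.058)):
  print(n,ray(0,q,z,m),loc(q,z))
E
```

```text
[0.61288976 0.16166468 1.0639928 ] [-1.  -1.1  1.1 -1.1 -1.1  1.   1.2  0.8 -0.   1.7 -0.2 -0.2  0.2  0.1]
tab top rear edge [-0.15230444  0.01576111] [-0.15209133 -0.01603175] front [-0.14659183  0.01578437]
post [-0.01857089  0.01731349] 0.025389662881695408 0.8204242655008942
slot 0.8220000750756862 0.8464946853509758
box [0.45864403 0.11888021 0.023     ] [-0.11227506  0.11409017]
bung [0.52072809 0.24314372 0.026     ] [0.02650327 0.1201257 ]
vial [0.6872318  0.06643881 0.058     ] [-0.04717151 -0.1112185 ]
```

```bash
cat >> h.py <<'E'
P0=np.array([.613,.1615]);A0=1.065
def W(x,y,z): return np.r_[P0+R2(A0)@np.array([x,y]),z]
def L(X): return R2(-A0)@(np.asarray(X)[:2]-P0)
E
python3 - <<'E'
from h import *
print(W(-.048,.022,.04),to(W(-.048,.022,.04),A0),L(manip.sense()["tcp_pos"]))
E
```

```text
[0.57049844 0.13016922 0.04      ] (array([ 0.0395, -0.0097,  0.1913]), array([ 0.0006, -0.0003,  0.0056])) [-0.08753099  0.01222249]
```

>>> play_rows --increments '[[[0.02,-0.005,0],[0,0,0.003],0],[[0.0395,-0.0097,0.02],[0,0,0.0056],0],[[0.0395,-0.0097,0.06],[0,0,0.0056],0],[[0.0395,-0.0097,0.1],[0,0,0.0056],0],[[0.0395,-0.0097,0.13],[0,0,0.0056],0],[[0.0395,-0.0097,0.16],[0,0,0.0056],0],[[0.0395,-0.0097,0.18],[0,0,0.0056],0],[[0.0395,-0.0097,0.19],[0,0,0.0056],0],[[0.0395,-0.0097,0.191],[0,0,0.0056],0],[[0.0395,-0.0097,0.191],[0,0,0.0056],0]]'

```text
t: 3.95
tcp_pos: [0.5704, 0.1276, 0.041]
tool_rot: [0.863, 0.506, 0.0, 0.0]
force: [-0.5, -0.3, 0.2]
finger_gap: -0.003
```

```bash
python3 - <<'E'
from h import *
s=manip.sense();print(s["t"],s["tcp_pos"],L(s["tcp_pos"]),s["force"])
p,d=manip.snapshot("wrist");cv2.imwrite("pics/w2.png",p[:,:,::-1])
p,d=manip.snapshot("scene");cv2.imwrite("pics/s2.png",cv2.resize(p[140:290,170:370,::-1],None,fx=4,fy=4))
E
```

```text
3.95 [0.5703751  0.12758795 0.04095807] [-0.05031783  0.02085726] [-0.53991857 -0.26468912  0.22086211]
```

View pics/w2.png

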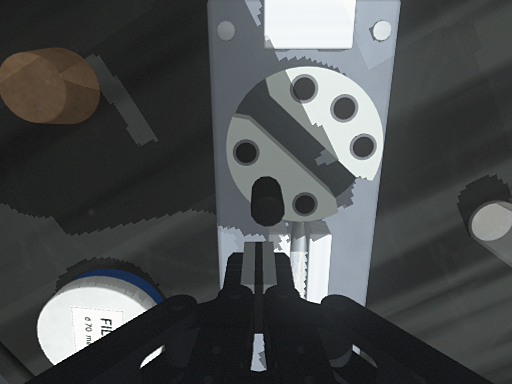

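View pics/s2.png

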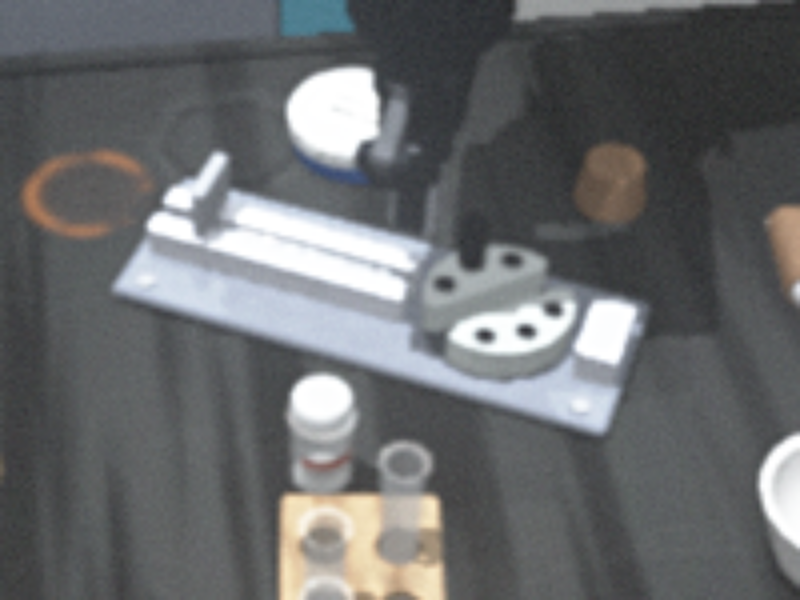

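The shut fingers stand behind the post, clear of everything. Now I push it.

>>> play_rows --increments '[[[0.006,-0.001,0],[0,0,0],0],[[0.012,-0.002,0],[0,0,0],0],[[0.015,-0.002,0],[0,0,0],0],[[0.018,-0.002,0],[0,0,0],0],[[0.021,-0.002,0],[0,0,0],0],[[0.024,-0.002,0],[0,0,0],0],[[0.026,-0.002,0],[0,0,0],0],[[0.028,-0.002,0],[0,0,0],0],[[0.028,-0.002,0],[0,0,0],0],[[0.028,-0.002,0],[0,0,0],0]]'

```text
t: 5.05
tcp_pos: [0.5804, 0.1537, 0.0398]
tool_rot: [0.862, 0.506, -0.001, -0.001]
force: [-3.3, -1.3, -0.7]
finger_gap: 0.0
```

```bash
python3 - <<'E'
from h import *
import pickle
s=manip.sense();print(s["t"],s["tcp_pos"],L(s["tcp_pos"]),s["force"])
m=manip.camera_model("wrist");pickle.dump(m,open("w3.pkl","wb"))
p,d=manip.snapshot("wrist");cv2.imwrite("pics/w3.png",p[:,:,::-1])
E
```

```text
5.05 [0.58041315 0.15368091 0.03982905] [-0.02262851  0.02471823] [-3.25114093 -1.27020022 -0.67702628]
```

View pics/w3.png

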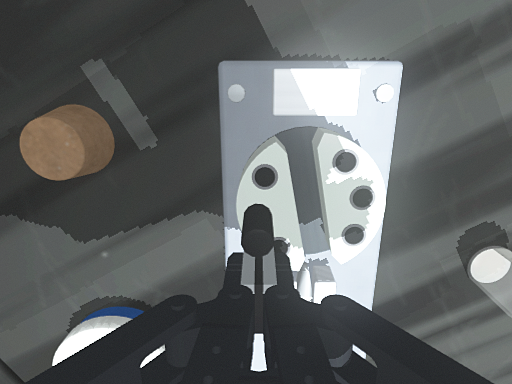

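The slot is nearly in line, with a small tilt left. I measure it.

```bash
python3 - <<'E'
from h import *
import pickle
a=cv2.imread("pics/w3.png")[50:275,205:405];cv2.imwrite("pics/w3a.png",cv2.resize(a,None,fx=2.6,fy=2.6,interpolation=cv2.INTER_CUBIC))
E
```

```text
(no output)
```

View pics/w3a.png

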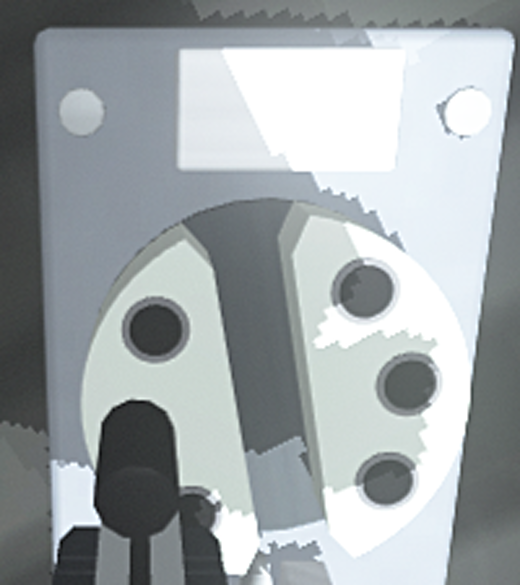

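```bash
python3 - <<'E'
from h import *
import pickle
m=pickle.load(open("w3.pkl","rb"))
c=lambda x,y:(( x+.5)/2.6-.5+205,(y+.5)/2.6-.5+50)
g=lambda q,z:L(ray(0,c(*q),z,m))
def ang(a,b,z): 
    d=g(b,z)-g(a,z);return np.arctan2(d[1],d[0])
print("slotL",ang((249,510),(216,275),.03),"R",ang((325,515),(293,262) ,.03),"R2",ang((331,515),(293,260),.03))
print("plate edges",ang((50,440),(38,50),.01),ang((468,460),(512,50),.01),"keeper",ang((178,170),(180,50),.029),ang((398,170),(405,50),.029))
t=g((137,430),.059);print("post?",t,np.hypot(*t),np.arctan2(t[1],t[0])-np.pi/2)
print("corners",g((36,30),.01),g((514,32),.01),"keeper front",g((178,170),.029),g((398,170),.029))
E
```

```text
slotL 0.1611396114224407 R 0.17580526917861533 R2 0.1973131945041338
plate edges -0.007461685683857223 0.019361988339898006 keeper -0.005867502325292518 0.032215139232536494
post? [0.008768   0.02567118] 0.027127247590917725 -0.3291275025563918
corners [0.0672938  0.04410812] [ 0.06668265 -0.0433091 ] keeper front [0.04414901 0.01864793] [ 0.04404087 -0.01891751]
```

>>> play_rows --increments '[[[0.002,0,0],[0,0,0],0],[[0.0035,0,0],[0,0,0],0],[[0.0045,0,0],[0,0,0],0],[[0.0045,0,0],[0,0,0],0],[[0.0045,0,0],[0,0,0],0],[[0.0045,0,0],[0,0,0],0]]'

```text
t: 5.7
tcp_pos: [0.5851, 0.1577, 0.0407]
tool_rot: [0.863, 0.506, 0.001, 0.0]
force: [-1.5, -0.5, -0.1]
finger_gap: 0.002
```

```bash
python3 - <<'E'
from h import *
import pickle
s=manip.sense();print(s["t"],s["tcp_pos"],L(s["tcp_pos"]),s["force"])
m=manip.camera_model("wrist");pickle.dump(m,open("w4.pkl","wb"))
p,d=manip.snapshot("wrist");cv2.imwrite("pics/w4.png",p[:,:,::-1])
a=p[50:275,205:405,::-1];cv2.imwrite("pics/w4a.png",cv2.resize(a,None,fx=2.6,fy=2.6,interpolation=cv2.INTER_CUBIC))
E
```

```text
5.7 [0.58512184 0.1576755  0.04066159] [-0.01685272  0.02253452] [-1.49910221 -0.52388954 -0.06199895]
```

View pics/w4a.png

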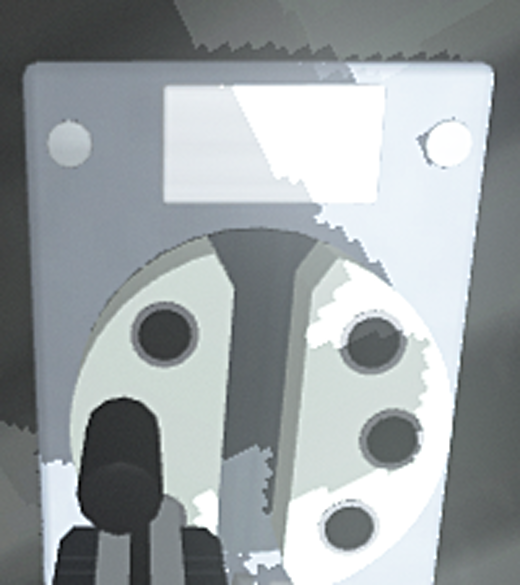

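```bash
python3 - <<'E'
from h import *
import pickle
m=pickle.load(open("w4.pkl","rb"))
c=lambda x,y:(( x+.5)/2.6-.5+205,(y+.5)/2.6-.5+50)
g=lambda q,z:L(ray(0,c(*q),z,m))
def ang(a,b,z): 
    d=g(b,z)-g(a,z);return np.arctan2(d[1],d[0])
print("slotL",ang((219,520),(234,290),.03),"R",ang((287,510),(312,292) ,.03))
print("plate edges",ang((42,520),(25,80),.01),ang((440,520),(494,80),.01))
print(to(W(-.05,.0225,.0407),A0))
E
```

```text
slotL -0.03324689980588567 R -0.053122418412478896
plate edges -0.004768135662922973 -0.0044349840247977675
(array([-0.0331,  0.0001, -0.0001]), array([ 0.002 , -0.0016, -0.004 ]))
```

The slot is within about 0.04 rad, well inside the 0.2 rad tolerance. I back off, rise, and go over behind the tab.

>>> play_rows --increments '[[[-0.01,0,0],[0,0,0],0],[[-0.022,0,0],[0,0,0],0],[[-0.03,0,-0.03],[0,0,0],0],[[-0.05,0.004,-0.065],[0,0,0],0],[[-0.08,0.01,-0.08],[0,0,0],0],[[-0.115,0.014,-0.08],[0,0,0],0],[[-0.15,0.018,-0.08],[0,0,0],0],[[-0.175,0.022,-0.08],[0,0,0],0],[[-0.183,0.0225,-0.08],[0,0,0],0],[[-0.183,0.0225,-0.08],[0,0,0],0]]'

```text
t: 6.75
tcp_pos: [0.5139, -0.0145, 0.1205]
tool_rot: [0.863, 0.505, 0.0, 0.0]
force: [0.0, 0.6, 0.6]
finger_gap: 0.003
```

```bash
python3 - <<'E'
from h import *
import pickle
s=manip.sense();print(s["t"],s["tcp_pos"],L(s["tcp_pos"]),s["force"])
print(to(W(-.2,0,.042),A0))
m=manip.camera_model("wrist");pickle.dump(m,open("w5.pkl","wb"))
p,d=manip.snapshot("wrist");cv2.imwrite("pics/w5.png",p[:,:,::-1])
E
```

```text
6.75 [ 0.51393556 -0.01454919  0.12050242] [-0.20200302  0.0013639 ] [0.02969299 0.63226665 0.58808832]
(array([0.002 , 0.0013, 0.0785]), array([ 0.0003, -0.0002, -0.0068]))
```

View pics/w5.png

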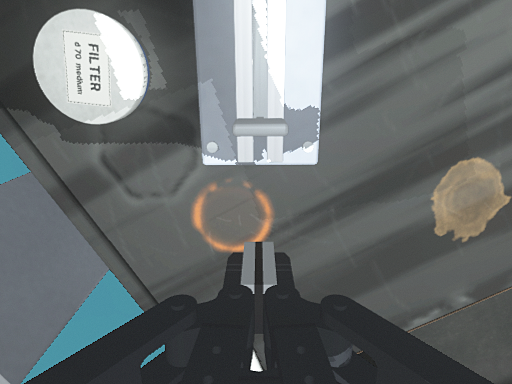

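>>> play_rows --increments '[[[0,0.001,0.03],[0,0,-0.006],0],[[0,0.001,0.055],[0,0,-0.006],0],[[0,0.001,0.072],[0,0,-0.006],0],[[0,0.001,0.078],[0,0,-0.006],0],[[0,0.001,0.078],[0,0,-0.006],0]]'

```text
t: 7.3
tcp_pos: [0.5151, -0.0128, 0.0416]
tool_rot: [0.861, 0.509, -0.0, -0.001]
force: [0.5, -0.6, -0.1]
finger_gap: -0.002
```

>>> play_rows --increments '[[[0.008,0,0],[0,0,0],0],[[0.016,0,0],[0,0,0],0],[[0.022,0,0],[0,0,0],0],[[0.026,0,0],[0,0,0],0],[[0.03,0,0],[0,0,0],0],[[0.034,0,0],[0,0,0],0],[[0.038,0,0],[0,0,0],0],[[0.042,0,0],[0,0,0],0],[[0.046,0,0],[0,0,0],0],[[0.046,0,0],[0,0,0],0]]'

```text
t: 8.3
tcp_pos: [0.5376, 0.027, 0.0423]
tool_rot: [0.861, 0.509, 0.0, -0.0]
force: [-0.5, 0.6, 0.6]
finger_gap: 0.0
```

```bash
python3 - <<'E'
from h import *
s=manip.sense();print(s["t"],s["tcp_pos"],L(s["tcp_pos"]),s["force"])
p,d=manip.snapshot("wrist");cv2.imwrite("pics/w6.png",p[:,:,::-1])
E
```

```text
8.3 [0.53764229 0.02702257 0.04226719] [-0.15415049  0.0007672 ] [-0.51062716  0.64238069  0.56653224]
```

View pics/w6.png

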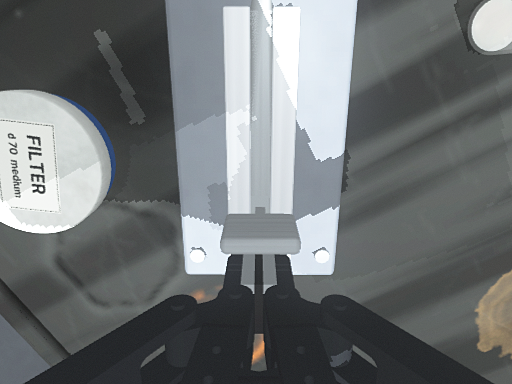

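>>> play_rows --increments '[[[0.004,0,0],[0,0,0],0],[[0.008,0,0],[0,0,0],0],[[0.012,0,0],[0,0,0],0],[[0.016,0,0],[0,0,0],0],[[0.02,0,0],[0,0,0],0],[[0.02,0,0],[0,0,0],0]]'

```text
t: 8.95
tcp_pos: [0.5475, 0.0448, 0.0423]
tool_rot: [0.861, 0.509, 0.0, -0.0]
force: [0.3, 0.4, 0.1]
finger_gap: -0.003
```

```bash
python3 - <<'E'
from h import *
s=manip.sense();print(s["t"],s["tcp_pos"],L(s["tcp_pos"]),s["force"])
p,d=manip.snapshot("scene");cv2.imwrite("pics/s7.png",cv2.resize(p[140:290,170:370,::-1],None,fx=4,fy=4,interpolation=cv2.INTER_CUBIC))
p,d=manip.snapshot("wrist");cv2.imwrite("pics/w7.png",p[:,:,::-1])
E
```

```text
8.95 [0.54746604 0.04477242 0.04229182] [-0.13386347  0.00077338] [0.31382969 0.43850418 0.07419424]
```

View pics/s7.png

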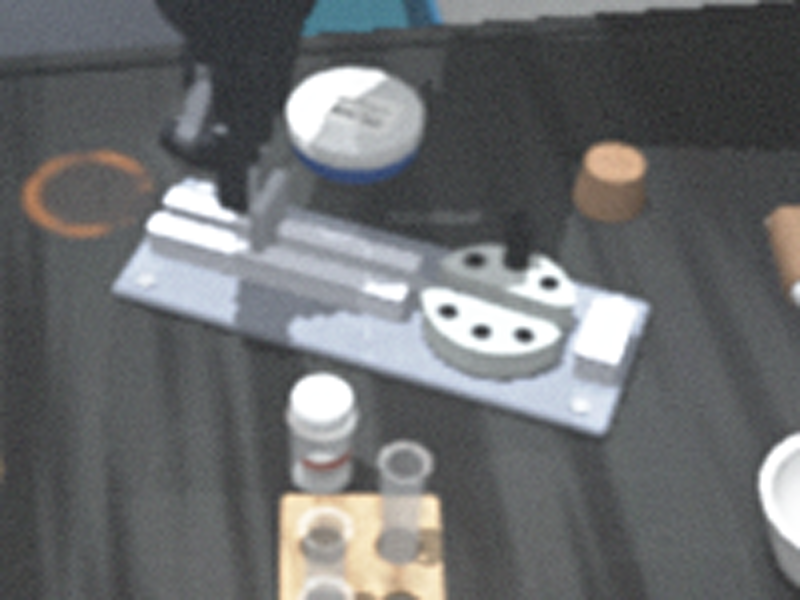

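View pics/w7.png

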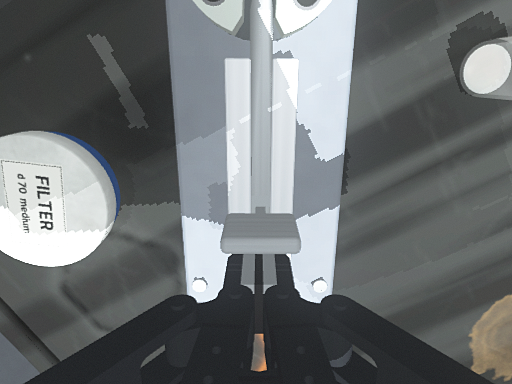

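The bar is entering the slot freely with no reaction force, so I continue.

>>> play_rows --increments '[[[0.006,0,0],[0,0,0],0],[[0.012,0,0],[0,0,0],0],[[0.018,0,0],[0,0,0],0],[[0.024,0,0],[0,0,0],0],[[0.03,0,0],[0,0,0],0],[[0.036,0,0],[0,0,0],0],[[0.042,0,0],[0,0,0],0],[[0.048,0,0],[0,0,0],0],[[0.054,0,0],[0,0,0],0],[[0.054,0,0],[0,0,0],0]]'

```text
t: 10.05
tcp_pos: [0.5737, 0.0923, 0.0424]
tool_rot: [0.861, 0.509, 0.001, -0.0]
force: [-0.8, 0.0, -0.2]
finger_gap: -0.003
```

>>> play_rows --increments '[[[0.003,0,0],[0,0,0],0],[[0.006,0,0],[0,0,0],0],[[0.008,0,0],[0,0,0],0],[[0.01,0,0],[0,0,0],0],[[0.011,0,0],[0,0,0],0],[[0.011,0,0],[0,0,0],0]]'

```text
t: 10.65
tcp_pos: [0.5784, 0.1012, 0.0423]
tool_rot: [0.861, 0.509, 0.0, -0.0]
force: [-0.2, -0.3, 0.1]
finger_gap: 0.003
```

```bash
python3 - <<'E'
from h import *
s=manip.sense();print(s["t"],s["tcp_pos"],L(s["tcp_pos"]),s["force"])
E
```

```text
10.65 [0.57840732 0.10119559 0.04226414] [-0.06951393  0.00104355] [-0.23977675 -0.27275119  0.14208008]
```

>>> play_rows --increments '[[[0.001,0,0],[0,0,0],0],[[0.002,0,0],[0,0,0],0],[[0.003,0,0],[0,0,0],0],[[0.003,0,0],[0,0,0],0]]'

```text
t: 11.05
tcp_pos: [0.5796, 0.1034, 0.0423]
tool_rot: [0.861, 0.509, -0.0, 0.0]
force: [-0.8, -2.2, -0.0]
finger_gap: -0.003
```

>>> play_rows --increments '[[[0.0005,0,0],[0,0,0],0],[[0.001,0,0],[0,0,0],0],[[0.0015,0,0],[0,0,0],0],[[0.0015,0,0],[0,0,0],0]]'

```text
t: 11.45
tcp_pos: [0.5796, 0.1035, 0.0423]
tool_rot: [0.861, 0.509, -0.002, 0.0]
force: [-3.3, -7.9, 2.3]
finger_gap: -0.004
```

```bash
python3 - <<'E'
from h import *
s=manip.sense();print(s["t"],s["tcp_pos"],L(s["tcp_pos"]),s["force"])
E
```

```text
11.45 [0.57964193 0.1035095  0.04229698] [-0.06689157  0.00108463] [-3.33490593 -7.91249293  2.33996459]
```

The tool stopped at local x = -66.9 mm, where home is expected (-67), with the reaction rising to 8.6 N. One slightly firmer press, then I back off and check.

>>> play_rows --increments '[[[0.001,0,0],[0,0,0],0],[[0.001,0,0],[0,0,0],0]]'

```text
t: 11.65
tcp_pos: [0.5796, 0.1035, 0.0423]
tool_rot: [0.861, 0.509, -0.002, 0.001]
force: [-4.6, -10.4, 3.2]
finger_gap: 0.001
```

>>> play_rows --increments '[[[-0.006,0,0],[0,0,0],0],[[-0.02,0,0],[0,0,0],0],[[-0.035,0,-0.02],[0,0,0],0],[[-0.05,0,-0.06],[0,0,0],0],[[-0.06,0,-0.1],[0,0,0],0],[[-0.06,0,-0.14],[0,0,0],0],[[-0.06,0,-0.17],[0,0,0],0],[[-0.06,0,-0.18],[0,0,0],0],[[-0.06,0,-0.18],[0,0,0],0]]'

```text
t: 12.55
tcp_pos: [0.5529, 0.0532, 0.2237]
tool_rot: [0.861, 0.509, 0.002, 0.001]
force: [1.0, 0.2, -0.8]
finger_gap: 0.004
```

```bash
python3 - <<'E'
from h import *
s=manip.sense();print(s["t"],s["tcp_pos"],L(s["tcp_pos"]),s["force"])
m=manip.camera_model("wrist")
p,d=manip.snapshot("wrist");cv2.imwrite("pics/w8.png",p[:,:,::-1])
for n,x in(("tab rear top",W(-.056,0,.06)),("nose",W(.058,0,.018)),("box",[.4586,.1189,.023]),("bung",[.5207,.2431,.026]),("vial",[.6872,.0664,.058])):print(n,proj(0,x,m))
for th in("filter_box","bung_2","vial_2"):print(th,[(round(float(a["p"]),2),a["rect"]) for a in manip.regions_of("wrist",th)[:2]])
p,d=manip.snapshot("scene");cv2.imwrite("pics/s8.png",cv2.resize(p[140:290,170:370,::-1],None,fx=4,fy=4,interpolation=cv2.INTER_CUBIC))
E
```

```text
12.55 [0.55293404 0.05315512 0.22368095] [-1.23881115e-01  5.14825442e-05] [ 1.03773921  0.17508463 -0.84171467]
tab rear top [258.52008347  95.07504955]
nose [258.58356494 -41.31509582]
box [146.84935673 149.64899134]
bung [123.15823349  -3.70246687]
vial [385.87659931  84.78378717]
filter_box [(0.88, [108.0, 115.1, 75.3, 71.1])]
bung_2 [(0.81, [106.3, 0.0, 43.7, 25.6])]
vial_2 [(0.58, [352.9, 67.9, 50.7, 34.5])]
```

View pics/w8.png

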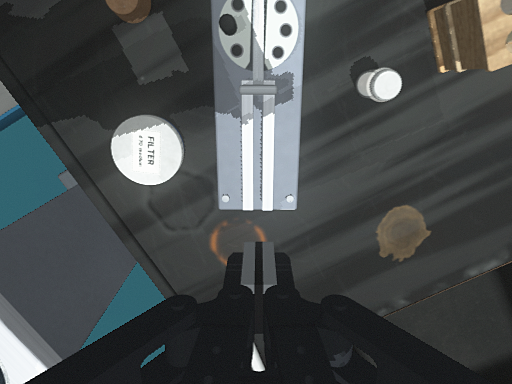

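View pics/s8.png

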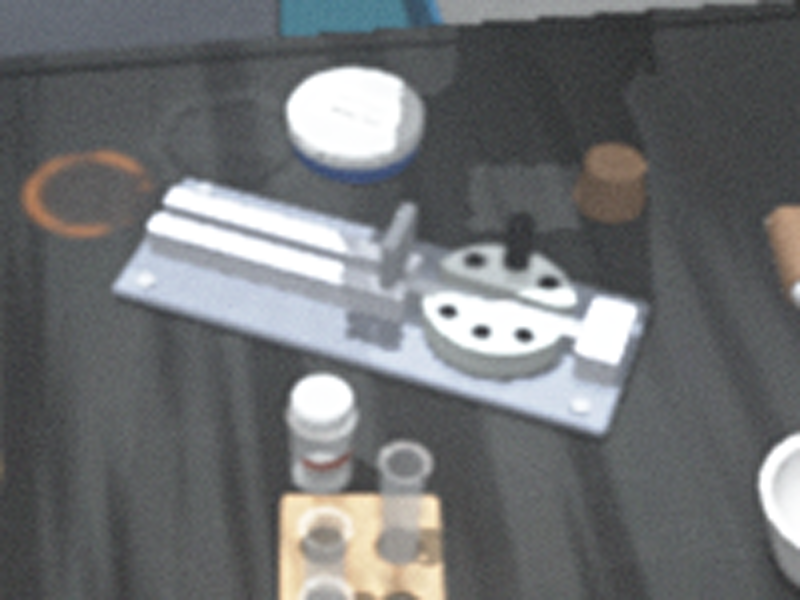

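The bar runs through the slot into the keeper. The tab's rear edge is at about (258,94), against a predicted (258.5,95). The box, bung and vial are where they were.

```bash
python3 -c "
from station import manip
print(manip.sign_off())"
```

```text
the job is handed in; nothing more can be done
None
```

The turntable is locked, and I handed the job in at about 12.8 s of the 51 s allowed.

- **Rotor:** I pushed the post with the shut fingers and turned the rotor from about +0.83 rad to about -0.04 rad of true. That is well inside the 0.2 rad tolerance.
- **Bar:** I then pushed it by the tab through the slot. There was no noticeable resistance until it stopped with the tool at -66.9 mm along the base, where -67 mm was expected for fully home. A final press of about 12 N did not move it further.
- **Last checks:** After backing the arm off, the pictures show the bar through the slot and in the keeper. The tab's rear edge is within about 1 px of its predicted home position. The vial, bung and filter box stand where they were, and the arm is clear of everything.
- **Disagreements:**
  - The first base position from the two fixed cameras differed by about 6 mm, so I worked from the wrist camera fit instead.
  - The tab looked about 12 mm forward of its fully drawn-back position at the start, which did not affect the result.

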